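Wedge up the end of a wooden sign for painting

ROBOT

A 7-joint arm with a two-finger parallel gripper is mounted at the origin on the work surface. World frame = base frame: x ahead of the robot, y to its left, z up, the work surface at z = 0. Lengths are in m, angles in rad, forces in N, time in s.
With the tool pointing down it reaches from about 0.425 to 0.825 m from the base axis. Payload 3.6 kg.
Tool frame: the origin (TCP) lies where the fingers leave the gripper's body, on its centre line; the fingertips stand 73 mm ahead of it and the grasp point (between the pads) lies ahead of it (r.tcp_to_grasp is the y of the grasp point in the tool frame, in m); y points along the fingers, x is the direction in which the jaws open and shut, and the axes are right-handed (so a half turn about y gives the same grasp; the last joint's range is limited). The gripper opens to 85 mm and grips with 20 to 120 N. Pads are 22 mm wide; open, the fingers measure 114 mm over their backs; the gripper's body (76 mm by 85 mm) begins 54 mm behind the grasp point. The pads swing forward as they close: fully open they stand 13 mm farther back than shut.
Start: joints at [1.238, 0.615, -0.013, 1.423, 0.008, 1.103, -0.04], TCP at [0.196, -0.62, 0.304] pointing down, gripper open.
Joint ranges: [-3.12, 3.12], [-0.3, 2.06], [-1.34, 1.32], [0.26, 2.42], [-1.36, 4.5], [0.01, 1.98], [-2.84, 2.84]. Speed limits (rad/s): [2.79, 2.79, 3.14, 3.14, 3.14, 3.14, 3.14].

INTERFACE

Orientations are given as a unit quaternion [x, y, z, w].
In Python, from cell import r gives the robot as it stands.
- The arm moves only by the tool send_rows, never from a script. Its argument "series" is a list that holds one entry, the list of rows, each a list of 7 numbers: the shift along the tool's x, y, z in cm, then the turn, a rotation vector about the tool's x, y, z in degrees, then the opening, from 0 (shut) to 1 (fully open). A call has 1 to 5 rows; each row is the pose to reach, as a shift and turn from the pose commanded when the call began, along the tool's axes at that moment; what a row does not reach only later rows make up. A row lasts 1/8 s, in which the tool goes at most 62.5 mm and 10.7 degrees, less where a joint would pass 70% of its speed; a pose out of reach is approached as far as the arm can. A call with a gripper value outside its range is refused whole. The fingers move at their own pace and stop on an object; "grip_force" is the grip in N (left out, the last holds). Time passes only in rows, so rows that repeat a pose let the fingers close. It gives the time, the measured TCP pose, the force and the opening at its end, in the units of the state.
- r.get_state(): the state, without advancing time (a new reading comes with each control period).
- r.capture(name): name is "scene" or "top" or "wrist"; returns the picture (480x640x3 uint8, red, green, blue); there is no depth.
- r.camera_params(name): a dict with "intrinsics" (3x3 intrinsics, pixels), "position" and "rotation" of the camera in the world. Camera axes: x right, y down, z forward; pixel columns grow to the right and rows downward; lengths in m; the calibration is good to about 2 mm. The wrist camera is an equidistant fisheye: a pixel r from the principal point sees the ray r / f radians off the axis. A picture is of the moment at which its call begins: read the wrist's pose just before it. camera_params takes no time and is no camera call; for the wrist camera it gives the pose at the moment of the call.
- r.close_job(): hands the job in, once; it reports no verdict.
The state is a dict: "time_s": time; "q": joint angles; "qvel": joint speeds; "joint_torque": joint torques, N m; "eef_pos": TCP position; "tcp_rot": TCP orientation; "contact_force": force on the tool from outside, world axes, zero at the start; "torque": the same for the moment, N m; "grip_width": finger opening in m.
Only numpy, scipy, OpenCV 4.12 (cv2) and the standard library are available. Lean on these libraries where they do the work, as an engineer would, in place of code of your own. Each camera call takes 0.05 s, during which the arm holds its last target. There are 200 camera calls.

TASK

Turn the wooden hanging sign on the painting board so that its square end sits squarely against the stop bar, well within the bar's length, and its holed, bevelled end points away from the bar, and let go of it. Then take the tapered wooden wedge and slide it along the board, thin edge first, under the bevelled end until that end just lifts off the board, by about 6 mm. Finish there, still gripping the wedge, with the sign resting on it and untouched by the gripper; leave everything else where it is.

Things in the scene. Friction and masses are not known exactly. Their poses are not given: they have to be found in the camera images.
- stop (a point): The painting board: plywood, 360 long, 160 wide, 12 thick, fixed flat on the table, with a wooden stop bar (140 along its face, 24 thick, 30 high above the board's top) across its left end as seen from the robot. This point lies on the board's top face, at the foot of the bar's face and at the middle of its length. x points into the bar, along the board's length; y points along the bar; z up. The board's top reaches from x = -328 to the bar, 80 to either side.
- sign_center (a point): Centre (half-way up) of the loose wooden hanging sign, 140 long (its x) x 60 wide (its y) x 22 thick, about 0.16 kg, lying roughly crosswise on the board. Its +x end is square (60 wide, 70 from the centre). Its -x end (70 from the centre) has clipped corners, narrowing from 60 to 36 over the last 20 mm, and a black hanging hole 50 from the centre; underneath, that end is bevelled: the underside rises from 0 to 9 above the board over the last 20 mm.
- sign_square (a point): Middle of the sign's square end face, half-way up (11 above the sign's underside).
- sign_lift (a point): Point on the sign's underside where the bevel begins, midway across its width, 20 in from the bevelled end; it touches the board when the sign lies flat, so its height over the board is the lift.
- wedge_center (a point): Centre of the loose wooden wedge, half-way up its full height (12 above its flat underside). 105 long (its x), 30 wide (its y), about 0.045 kg. The tail is a block 24 high, from x = -52.5 to -17.5, to be gripped across its width; from there the top slopes down evenly to a 2 mm thick edge at x = +52.5. It starts on the table, lying flat, to the left or to the right of the board.
- block: Bystander: plain rectangular wooden block, 105 x 30 x 24, same height, width and length as the wedge but not tapered; stands in one of the two places left and right of the board (the wedge is in the other). Origin at the centre of its underside.
- jar: Bystander: small closed paint jar, 36 across, 45 high, standing on the corner of the board farthest from the stop bar on the robot's side. Origin at the centre of its underside.
- brush: Bystander: paint brush about 180 long, lying on the table between the robot and the board. Origin near its middle.
- palette: Bystander: round white palette, 150 across, 8 thick, lying beyond the board. Origin at the centre of its underside.
- water_pot: Bystander: twin water cup with yellow lids, about 76 x 140, 74 high, beyond the board to the left. Origin at the centre of its underside.
- tape: Bystander: roll of tape lying flat, 90 across, 25 high, beyond the board to the right. Origin at the centre of its underside.
- paint: Bystander: paint bottle, 44 across, 75 high, beyond the board to the right. Origin at the centre of its underside.
There are look-alikes about, which are no part of the job. What is shaped like the part that bears sign_center but yellow is not meant.

How it is judged:
By the outcome, as a careful person would: the job done as asked, in the order asked, and still so for the second after the job is handed in, while the arm keeps its last pose, push and grip.
It also fails if it takes over 54 s, if anything falls off the work surface, if the arm or the gripper's body presses on something with over 40 N, if the wrist force passes 120 N, or if a joint passes its speed limit or range.

## Working session

There is one attempt and no reset: what is moved stays moved. The work goes in short steps, Python scripts to look and compute and a tool call to move; the robot and the scene stay as the last step left them, time stands still between calls to the robot, and variables do not carry over. Pictures are saved under pics/ and viewed, on a budget of 10 in all, crops included, one or two more only if the job needs it, and the job is handed in when it is done.

Besides the shell and the picture viewer there is one more tool, called after "Call:" as name(argument=value, ...) on one line, values as JSON. send_rows: Moves the arm, as the interface text tells. Its arguments: {"type":"object","properties":{"series":{"type":"array"},"grip_force":{"type":"number"}},"required":["series"]}

```bash
mkdir -p pics; ls
python3 - <<'E'
from cell import r
import cv2
s=r.get_state(); print(s, r.tcp_to_grasp)
for n in("scene","top"):
    im=r.capture(n); cv2.imwrite(f"pics/{n}0.png",im[:,:,::-1]); p=r.camera_params(n); print(n,p)
E
```

```text
pics
{'time_s': 0.0, 'q': array([ 1.23750573,  0.61596928, -0.01262612,  1.42494415,  0.00813324,
        1.10339732, -0.04044104]), 'qvel': array([-5.37687779e-05,  4.50018673e-04, -1.24456334e-04, -1.29532706e-03,
        2.92513001e-06, -8.81373733e-04, -4.15078398e-04]), 'joint_torque': array([ 7.08679204e-05, -4.69220245e+01,  2.59137237e-01, -1.71037620e+01,
        9.94342205e-03,  9.64109728e-03,  1.25931585e-06]), 'eef_pos': array([ 0.1961305 , -0.6190824 ,  0.30269039]), 'tcp_rot': array([-0.56999731,  0.41849161, -0.41694336,  0.57107448]), 'contact_force': array([-0.57081052,  0.62642769,  0.85444626]), 'torque': array([-0.01669759,  0.00054326, -0.01685408]), 'grip_width': 0.08568685653835273} 0.0539
scene {'intrinsics': array([[521.49937968,   0.        , 317.72756021],
       [  0.        , 521.49937968, 235.32156552],
       [  0.        ,   0.        ,   1.        ]]), 'position': array([1.17332138, 0.00867197, 0.89133266]), 'rotation': array([ 0.66729013,  0.67107903, -0.23119196, -0.22567031])}
top {'intrinsics': array([[457.93469801,   0.        , 315.19404641],
       [  0.        , 457.93469801, 243.22265004],
       [  0.        ,   0.        ,   1.        ]]), 'position': array([ 0.38007053, -0.00859783,  0.99943406]), 'rotation': array([ 0.71114666, -0.69787877,  0.06767339, -0.051536  ])}
```

View pics/top0.png

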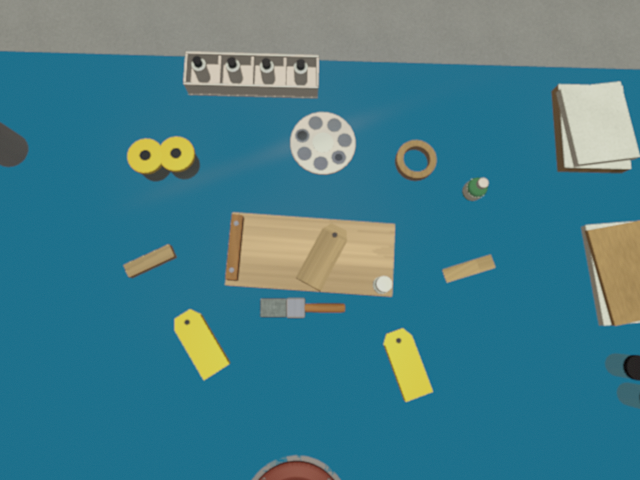

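View pics/scene0.png

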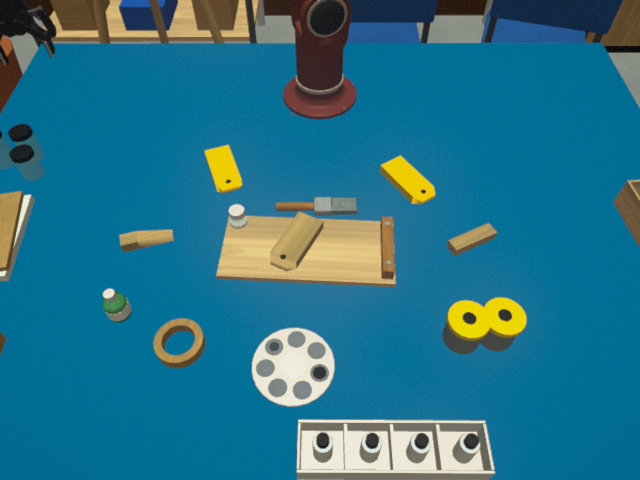

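The top view shows:
- Bare-wood sign at (322,258), with its hole at (335,235). It has two yellow look-alikes, at (201,345) and (408,365), which are not meant.
- Stop bar at (234,248).
- Wedge candidates at (469,268) and (149,261). The scene view of the first, at (147,239), seems to show a taper.

I'll confirm these with one enlarged crop and measure.

```bash
cat > h.py <<'E'
import numpy as np, cv2
from scipy.spatial.transform import Rotation as R
def ray(p,uv,fish=False):
    K=p["intrinsics"]; d=np.array([(uv[0]-K[0,2])/K[0,0],(uv[1]-K[1,2])/K[1,1],1.])
    if fish:
        t=np.hypot(d[0],d[1]); d=np.array([*(d[:2]/max(t,1e-9)*np.sin(t)),np.cos(t)])
    q=np.array(p["rotation"]); M=R.from_quat(q).as_matrix() if q.size==4 else q
    return np.array(p["position"]),M@d
def plane(p,uv,z,fish=False):
    o,d=ray(p,uv,fish); return o+d*(z-o[2])/d[2]
def proj(p,X,fish=False):
    K=p["intrinsics"]; M=R.from_quat(p["rotation"]).as_matrix(); c=M.T@(np.array(X)-p["position"])
    if fish:
        s=np.hypot(c[0],c[1]); t=np.arctan2(s,c[2]); n=c[:2]/s*t
    else: n=c[:2]/c[2]
    return K[:2,:2]@n+K[:2,2]
E
python3 - <<'E'
from h import *
from cell import r
p=r.camera_params("top"); q=r.camera_params("scene")
t=cv2.imread("pics/top0.png"); s=cv2.imread("pics/scene0.png")
def cr(im,x,y,w,h): return cv2.resize(im[y:y+h,x:x+w],(400,300),interpolation=cv2.INTER_CUBIC)
cv2.imwrite("pics/crop.png",np.vstack([np.hstack([cr(s,107,209,80,60),cr(s,432,209,80,60)]),np.hstack([cr(t,429,238,80,60),cr(t,222,205,180,100)])]))
hsv=cv2.cvtColor(t,cv2.COLOR_BGR2HSV); m=((hsv[...,0]<35)&(hsv[...,1]>50)).astype(np.uint8)
for name,(x0,y0,x1,y1),z in(("board",(215,200,405,300),.012),("right",(435,245,505,290),.012),("left",(115,235,185,285),.024)):
    mm=np.zeros_like(m); mm[y0:y1,x0:x1]=m[y0:y1,x0:x1]
    c=max(cv2.findContours(mm,0,1)[0],key=cv2.contourArea)
    b=cv2.boxPoints(cv2.minAreaRect(c)); print(name,b.round(1).tolist()); print(np.array([plane(p,u,z) for u in b]).round(4).tolist())
for n,uv,z in(("hole",(335,235),.034),("sq",(309.5,283),.034),("barTL",(242.5,217),.042),("barBL",(237,279),.042)): print(n,plane(p,uv,z).round(4))
print("hole via scene",plane(q,(283,257),.034).round(4))
E
```

```text
board [[224.8000030517578, 284.6000061035156], [229.89999389648438, 212.1999969482422], [395.8999938964844, 223.60000610351562], [390.8999938964844, 296.1000061035156]]
[[0.4544, 0.1625, 0.012], [0.6141, 0.1594, 0.012], [0.5963, -0.2078, 0.012], [0.4364, -0.1949, 0.012]]
right [[442.20001220703125, 269.20001220703125], [490.70001220703125, 254.1999969482422], [494.6000061035156, 267.1000061035156], [446.20001220703125, 282.0]]
[[0.497, -0.3079, 0.012], [0.5321, -0.4163, 0.012], [0.5038, -0.4237, 0.012], [0.469, -0.3157, 0.012]]
left [[123.0999984741211, 264.70001220703125], [169.5, 243.3000030517578], [175.60000610351562, 256.6000061035156], [129.1999969482422, 278.0]]
[[0.4917, 0.3774, 0.024], [0.5398, 0.283, 0.024], [0.5112, 0.268, 0.024], [0.4637, 0.3621, 0.024]]
hole [ 0.5636 -0.0716  0.034 ]
sq [ 0.4596 -0.0187  0.034 ]
barTL [0.597  0.1269 0.042 ]
barBL [0.4644 0.1326 0.042 ]
hole via scene [ 0.5662 -0.0707  0.034 ]
```

View pics/crop.png

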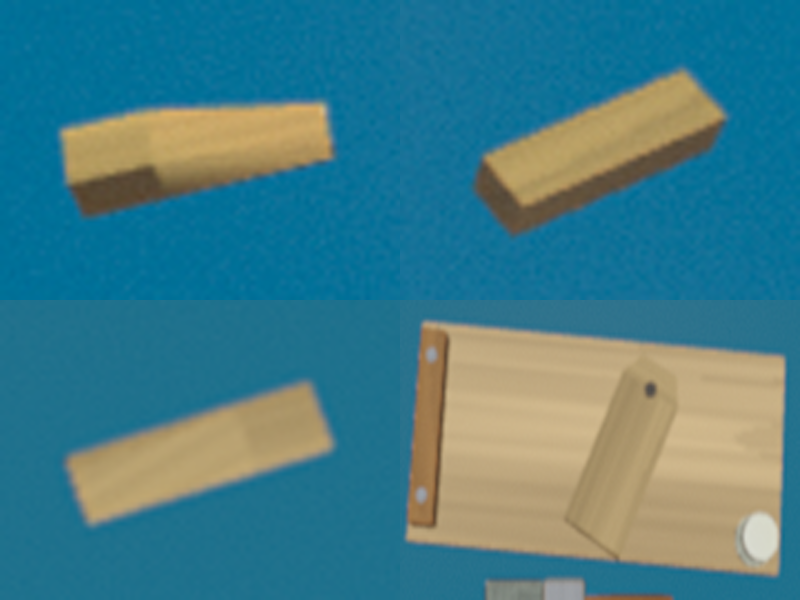

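```bash
cat >> h.py <<'E'
def go(s,pos,xhead):
    """rows numbers: shift cm in tool axes, rotvec deg, to TCP pos with tool x heading xhead deg, y straight down"""
    M=R.from_quat(s["tcp_rot"]).as_matrix(); h=np.radians(xhead)
    x=np.array([np.cos(h),np.sin(h),0]); y=np.array([0,0,-1.]); T=np.c_[x,y,np.cross(x,y)]
    print("shift",(M.T@(np.array(pos)-s["eef_pos"])*100).round(2),"turn",np.degrees(R.from_matrix(M.T@T).as_rotvec()).round(1),
     "xhead",np.degrees(np.arctan2(M[1,0],M[0,0])).round(2),"down",(-M[2,1]).round(4),"q7",s["q"][6].round(2),"pos",s["eef_pos"].round(4),"t",s["time_s"],"F",np.round(s["contact_force"],1),"w",s["grip_width"].round(4))
E
python3 - <<'E'
from h import *
from cell import r
s=r.get_state()
go(s,[.52,-.049,.25],63.6); go(s,[.52,-.049,.25],-116.4)
print(r.camera_params("wrist"))
E
```

```text
Traceback (most recent call last):
  File "h.py", line 22, in go
    "xhead",np.degrees(np.arctan2(M[1,0],M[0,0])).round(2),"down",(-M[2,1]).round(4),"q7",s["q"][6].round(2),"pos",s["eef_pos"].round(4),"t",s["time_s"],"F",np.round(s["contact_force"],1),"w",s["grip_width"].round(4))
                                                                                                                                                                                                ^^^^^^^^^^^^^^^^^^^^^
AttributeError: 'float' object has no attribute 'round'
```

```bash
sed -i 's/s\["grip_width"\].round(4)/round(s["grip_width"],4)/' h.py
python3 - <<'E'
from h import *
from cell import r
s=r.get_state()
go(s,[.52,-.049,.25],63.6); go(s,[.52,-.049,.25],-116.4)
print(R.from_quat(s["tcp_rot"]).as_matrix().round(3),r.camera_params("wrist"))
E
```

```text
shift [-44.55   5.38  48.1 ] turn [-2.00e-01 -1.36e+02 -1.00e-01] xhead -72.42 down 1.0 q7 -0.04 pos [ 0.1962 -0.6191  0.3028] t 0.1 F [-0.1  0.9  0.2] w 0.0858
shift [-44.55   5.38  48.1 ] turn [ 0.1 44.  -0.1] xhead -72.42 down 1.0 q7 -0.04 pos [ 0.1962 -0.6191  0.3028] t 0.1 F [-0.1  0.9  0.2] w 0.0858
[[ 0.302 -0.001  0.953]
 [-0.953  0.002  0.302]
 [-0.002 -1.    -0.   ]] {'intrinsics': array([[371.64829954,   0.        , 317.52373862],
       [  0.        , 371.64829954, 243.31864681],
       [  0.        ,   0.        ,   1.        ]]), 'position': array([ 0.2741652 , -0.59422458,  0.3723487 ]), 'rotation': array([ 0.7969041 , -0.58320268, -0.09375055,  0.12660695])}
```

Call:
send_rows(series=[[[-4, 0.5, 4.3, 0, -9, 0, 1], [-8, 1, 8.6, 0, -19, 0, 1], [-12, 1.6, 13, 0, -29, 0, 1], [-16, 2.2, 17.3, 0, -39, 0, 1], [-20, 2.7, 21.6, 0, -48, 0, 1]]])

```text
time_s: 0.72
eef_pos: [0.3424, -0.3618, 0.2765]
tcp_rot: [-0.691, 0.148, -0.148, 0.692]
contact_force: [0.8, -0.5, 0.0]
grip_width: 0.085
```

Run:
```python
from h import *
from cell import r
go(r.get_state(),[.52,-.049,.25],63.6)
```

```text
shift [ 3.43  2.66 35.81] turn [ -0.  -87.7  -0. ] xhead -24.12 down 1.0 q7 0.2 pos [ 0.3424 -0.3618  0.2765] t 0.725 F [ 0.8 -0.5  0. ] w 0.085
```

Call:
send_rows(series=[[[0.6, 0.5, 5.5, 0, -9, 0, 1], [1.2, 1, 11, 0, -18, 0, 1], [1.8, 1.5, 17, 0, -27, 0, 1], [2.4, 2, 23, 0, -36, 0, 1], [3, 2.5, 29, 0, -46, 0, 1]]])

```text
time_s: 1.35
eef_pos: [0.4896, -0.1106, 0.2516]
tcp_rot: [0.694, 0.134, -0.134, -0.694]
contact_force: [0.1, 0.9, 0.8]
grip_width: 0.0857
```

Run:
```python
from h import *
from cell import r
go(r.get_state(),[.52,-.049,.25],63.6)
```

```text
shift [5.12 0.16 4.58] turn [  0.  -41.7  -0. ] xhead 21.87 down 1.0 q7 0.24 pos [ 0.4896 -0.1106  0.2516] t 1.35 F [0.1 0.9 0.8] w 0.0857
```

Call:
send_rows(series=[[[1.2, 0, 1.1, 0, -9, 0, 1], [2.5, 0, 2.3, 0, -19, 0, 1], [3.8, 0, 3.4, 0, -30, 0, 1], [5.1, 0, 4.6, 0, -41.7, 0, 1], [5.1, 0, 4.6, 0, -41.7, 0, 1]]])

```text
time_s: 1.98
eef_pos: [0.5196, -0.0494, 0.2517]
tcp_rot: [-0.601, -0.372, 0.371, 0.602]
contact_force: [0.0, 0.0, -0.1]
grip_width: 0.0853
```

Run:
```python
from h import *
from cell import r
s=r.get_state(); p=r.camera_params("wrist"); im=r.capture("wrist")
go(s,[.52,-.049,.25],63.6); print(s["q"].round(2))
cv2.imwrite("pics/w1.png",im[:,:,::-1]); np.save("w1.npy",p,allow_pickle=True)
print("expect hole",proj(p,[.565,-.071,.034],1),"sq",proj(p,[.4596,-.0187,.034],1), p)
```

```text
shift [ 0.05  0.17 -0.02] turn [-0.1 -0.2  0.1] xhead 63.37 down 1.0 q7 0.71 pos [ 0.5196 -0.0494  0.2517] t 1.975 F [ 0.   0.  -0.1] w 0.0853
[ 0.51  0.56 -0.69  1.85  0.45  0.9   0.71]
expect hole [316.5230643  282.44187072] sq [315.78187199 140.32629263] {'intrinsics': array([[371.64829954,   0.        , 317.52373862],
       [  0.        , 371.64829954, 243.31864681],
       [  0.        ,   0.        ,   1.        ]]), 'position': array([ 0.44946289, -0.01266484,  0.32124921]), 'rotation': array([0.84026251, 0.51853563, 0.08388414, 0.13432482])}
```

View pics/w1.png

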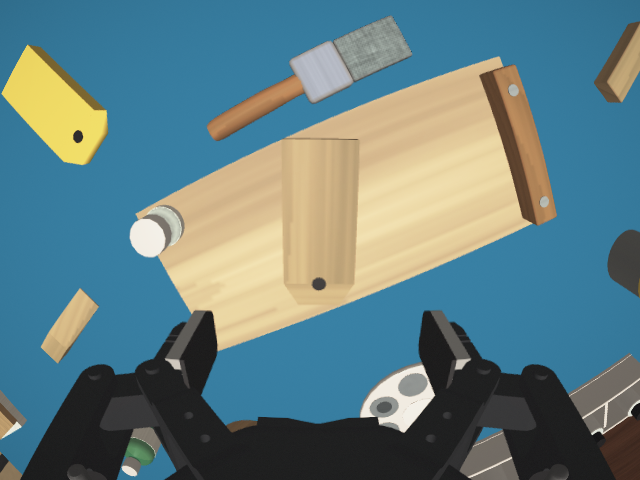

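The wrist view shows the wooden sign under the tool: square-end corners at (283,139) and (358,139), hole at (319,284). The bar's dark face has its foot running from (480,75) to (523,222). The wedge is at (70,325) and the jar at (155,230).

Run:
```python
from h import *
p=np.load("w1.npy",allow_pickle=True).item()
for n,uv,z in(("sqA",(283,139),.034),("sqB",(358.5,139.5),.034),("hole",(319,284),.034),("sideL",(284,270),.034),("sideR",(355,270),.034),
 ("footN",(480.5,75),.012),("footF",(523,222),.012),("farcornR",(217,351),.012),("cornNR",(136,214),.012),("edge near",(280,139),.012),("jar foot",(168,222),.03)):
    print(n,plane(p,uv,z,1).round(4))
```

```text
sqA [ 0.4472 -0.0406  0.034 ]
sqB [0.4734 0.011  0.034 ]
hole [ 0.5672 -0.0698  0.034 ]
sideL [ 0.5427 -0.0902  0.034 ]
sideR [ 0.5694 -0.0371  0.034 ]
footN [0.4669 0.137  0.012 ]
footF [0.6099 0.1281 0.012 ]
farcornR [ 0.5985 -0.2024  0.012 ]
cornNR [ 0.4395 -0.1956  0.012 ]
edge near [ 0.4459 -0.0449  0.012 ]
jar foot [ 0.4608 -0.161   0.03  ]
```

Call:
send_rows(series=[[[0.3, 5, -0.2, 0, 0.6, 0, 1], [0.3, 10.5, -0.2, 0, 0.6, 0, 1], [0.3, 14.5, -0.2, 0, 0.6, 0, 1], [0.3, 16.6, -0.2, 0, 0.6, 0, 1], [0.3, 16.6, -0.2, 0, 0.6, 0, 1]]], grip_force=30)

```text
time_s: 2.65
eef_pos: [0.5213, -0.0499, 0.0845]
tcp_rot: [-0.604, -0.365, 0.368, 0.605]
contact_force: [0.4, 0.5, -0.1]
grip_width: 0.0858
```

Call:
send_rows(series=[[[0, 0, 0, 0, 0, 0, 0.4], [0, 0, 0, 0, 0, 0, 0.4], [0, 0, 0, 0, 0, 0, 0.4], [0, 0, 0, 0, 0, 0, 0.4], [0, 0, 0, 0, 0, 0, 0.4]]])

```text
time_s: 3.28
eef_pos: [0.5233, -0.0491, 0.0873]
tcp_rot: [0.605, 0.368, -0.367, -0.603]
contact_force: [-0.2, -0.9, 6.5]
grip_width: 0.0592
```

Call:
send_rows(series=[[[0, -0.8, 0, 0, 0, 0, 0.4], [1.5, -1.2, 0.6, 0, 10, 0, 0.4], [3.7, -1.2, 1.5, 0, 20, 0, 0.4], [6, -1.2, 2.4, 0, 30, 0, 0.4], [8.3, -1.2, 3.4, 0, 40, 0, 0.4]]])

```text
time_s: 3.9
eef_pos: [0.5305, 0.0414, 0.0981]
tcp_rot: [-0.693, -0.137, 0.137, 0.694]
contact_force: [0.9, 1.4, -0.9]
grip_width: 0.0589
```

Call:
send_rows(series=[[[0, 0, 0, 0, 9, 0, 0.4], [0, 0, 0, 0, 18, 0, 0.4], [0, 0, 0, 0, 25.7, 0, 0.4], [0, 0, 0, 0, 25.7, 0, 0.4], [0, 0, 0, 0, 25.7, 0, 0.4]]])

```text
time_s: 4.53
eef_pos: [0.5304, 0.0407, 0.098]
tcp_rot: [-0.707, 0.018, -0.018, 0.707]
contact_force: [0.3, 0.5, -1.4]
grip_width: 0.0595
```

Run:
```python
from h import *
from cell import r
s=r.get_state(); p=r.camera_params("wrist"); im=r.capture("wrist")
go(s,[.531,.049,.098],-2.9)
cv2.imwrite("pics/w2.png",im[:,:,::-1]); np.save("w2.npy",p,allow_pickle=True)
```

```text
shift [ 0.02 -0.    0.83] turn [-0. -0. -0.] xhead -2.9 down 1.0 q7 -0.43 pos [0.5304 0.0407 0.098 ] t 4.525 F [ 0.3  0.5 -1.4] w 0.0595
```

View pics/w2.png

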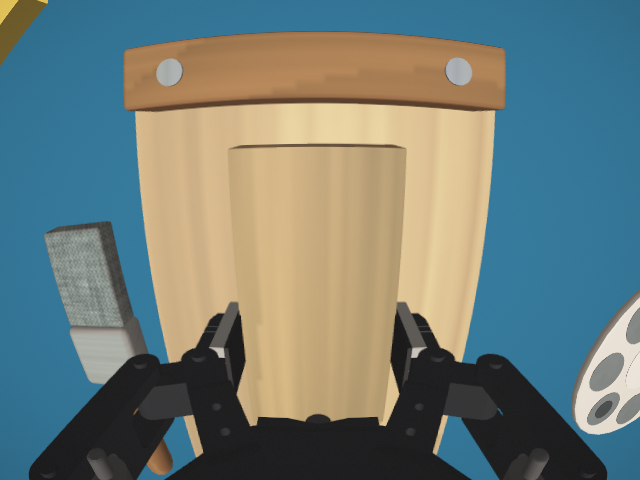

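The held sign looks nearly parallel to the bar. The square-end top edge runs (229,148)–(407,148) and the bar's lower edge runs (126,110)–(504,110).

Run:
```python
from h import *
p=np.load("w2.npy",allow_pickle=True).item()
for n,uv,z in(("sqA",(229,149),.044),("sqB",(406.5,148.5),.044),("topN",(125.5,108.5),.042),("topF",(504.5,108.5),.042),("footN",(135,111),.012),("footF",(495,110.5),.012)):
    print(n,plane(p,uv,z,1).round(4))
```

```text
sqA [0.5061 0.1159 0.044 ]
sqB [0.5656 0.113  0.044 ]
topN [0.4673 0.1352 0.042 ]
topF [0.6039 0.1281 0.042 ]
footN [0.4558 0.1365 0.012 ]
footF [0.6152 0.1284 0.012 ]
```

Call:
send_rows(series=[[[0, 0.6, 0, 0, 0, 0, 0.4], [0, 1.0, 0, 0, 0, 0, 0.4], [0, 1.0, 0.7, 0, 0, 0, 0.4], [0, 1.0, 1.3, 0, 0, 0, 0.4], [0, 1.0, 1.5, 0, 0, 0, 0.4]]])

```text
time_s: 5.2
eef_pos: [0.5313, 0.0567, 0.0879]
tcp_rot: [-0.707, 0.018, -0.018, 0.707]
contact_force: [0.8, -0.3, -2.3]
grip_width: 0.0592
```

Call:
send_rows(series=[[[0, 0, 0.1, 0, 0, 0, 0.4], [0, 0, 0.2, 0, 0, 0, 0.4], [0, 0, 0.3, 0, 0, 0, 0.4], [0, 0, 0.3, 0, 0, 0, 0.4]]])

```text
time_s: 5.7
eef_pos: [0.5313, 0.0571, 0.0879]
tcp_rot: [0.708, -0.019, 0.019, -0.706]
contact_force: [-0.8, -2.9, -1.3]
grip_width: 0.0594
```

Call:
send_rows(series=[[[0, 0, 0.2, 0, 0, 0, 0.4], [0, 0, 0.4, 0, 0, 0, 0.4], [0, 0, 0.4, 0, 0, 0, 0.4]]])

```text
time_s: 6.08
eef_pos: [0.5313, 0.0575, 0.0879]
tcp_rot: [0.709, -0.02, 0.019, -0.704]
contact_force: [-0.6, -9.5, 1.7]
grip_width: 0.0589
```

Call:
send_rows(series=[[[0, 0, -0.5, 0, 0, 0, 0.4], [0, 0, -0.5, 0, 0, 0, 0.6], [0, 0, -0.5, 0, 0, 0, 1], [0, 0, -0.5, 0, 0, 0, 1], [0, 0, -0.5, 0, 0, 0, 1]]])

```text
time_s: 6.7
eef_pos: [0.5317, 0.0586, 0.0882]
tcp_rot: [-0.706, 0.018, -0.018, 0.707]
contact_force: [0.0, 0.4, -0.9]
grip_width: 0.085
```

Call:
send_rows(series=[[[0, -2.5, 0, 0, 0, 0, 1], [0, -8, 0, 0, 0, 0, 1], [0, -13, -4, 0, 0, 0, 1], [0, -15, -9, 0, 0, 0, 1], [0, -15, -9, 0, 0, 0, 1]]])

```text
time_s: 7.32
eef_pos: [0.5273, -0.0378, 0.2399]
tcp_rot: [0.708, -0.02, 0.023, -0.706]
contact_force: [0.1, 0.1, -0.5]
grip_width: 0.0853
```

Run:
```python
from h import *
from cell import r
s=r.get_state(); p=r.camera_params("wrist"); im=r.capture("wrist")
go(s,[.50,-.366,.22],18)
cv2.imwrite("pics/w3.png",im[:,:,::-1]); np.save("w3.npy",p,allow_pickle=True)
```

```text
shift [ -0.7    2.09 -32.92] turn [  0.2 -21.5   0.2] xhead -3.55 down 1.0 q7 -0.23 pos [ 0.5273 -0.0378  0.2399] t 7.325 F [ 0.1  0.1 -0.5] w 0.0853
```

View pics/w3.png

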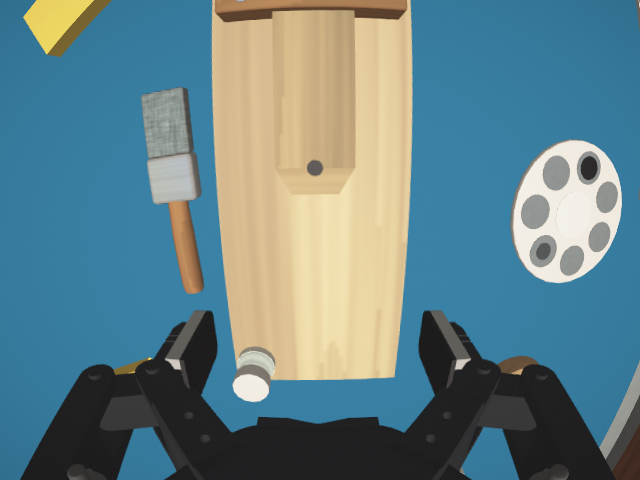

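The sign lies against the bar with its hole at (315,168), shoulders at (276,168) and (355,167), and its bevelled end edge from (287,193) to (341,193).

Run:
```python
from h import *
p=np.load("w3.npy",allow_pickle=True).item()
P={}
for n,uv,z in(("sqA",(272.5,12),.034),("sqB",(355,11.5),.034),("hole",(315,168),.034),("shA",(276,167),.034),("shB",(355,167),.034),("endA",(287,193.5),.034),("endB",(341,193.5),.034),("brdR1",(240,379),.012),("brdR2",(395,377),.012),("footN",(216,21),.012),("footF",(408,18),.012)):
    P[n]=plane(p,uv,z,1); print(n,P[n].round(4))
sq=(P["sqA"]+P["sqB"])/2
for m in("hole",): print(np.degrees(np.arctan2(*(sq-P[m])[1::-1])))
for a,b in(("sqA","shA"),("sqB","shB"),): d=P[a]-P[b]; print(a,np.degrees(np.arctan2(d[1],d[0])),np.linalg.norm(d))
```

```text
sqA [0.5076 0.1314 0.034 ]
sqB [0.5677 0.1279 0.034 ]
hole [0.5312 0.0106 0.034 ]
shA [0.5023 0.0134 0.034 ]
shB [0.5609 0.0097 0.034 ]
endA [ 0.5089 -0.0072  0.034 ]
endB [ 0.5495 -0.0098  0.034 ]
brdR1 [ 0.4405 -0.197   0.012 ]
brdR2 [ 0.5995 -0.2049  0.012 ]
footN [0.4596 0.137  0.012 ]
footF [0.613  0.1295 0.012 ]
86.87901092075658
sqA 87.42239035207196 0.118041862828193
sqB 86.70521839561121 0.1183650557762717
```

Call:
send_rows(series=[[[0.1, 0, -5, 0, -4, 0, 1], [0.2, 0, -11, 0, -9, 0, 1], [0.3, 0, -17, 0, -14, 0, 1], [0.4, 0, -23, 0, -18, 0, 1], [0.6, 0, -29, 0, -21.5, 0, 1]]])

```text
time_s: 8.0
eef_pos: [0.5181, -0.3218, 0.2371]
tcp_rot: [-0.697, -0.116, 0.115, 0.698]
contact_force: [0.5, 0.8, -0.1]
grip_width: 0.0855
```

Call:
send_rows(series=[[[-1, 1, -4, 0, 0, 0, 1], [-2.2, 2, -6.8, 0, 0, 0, 1], [-2.2, 2, -6.8, 0, 0, 0, 1], [-2.2, 2, -6.8, 0, 0, 0, 1]]])

```text
time_s: 8.5
eef_pos: [0.5193, -0.391, 0.2174]
tcp_rot: [-0.697, -0.115, 0.114, 0.699]
contact_force: [-0.7, -0.2, 0.6]
grip_width: 0.0852
```

Run:
```python
from h import *
from cell import r
s=r.get_state(); p=r.camera_params("wrist"); im=r.capture("wrist")
go(s,[.511,-.399,.22],18)
cv2.imwrite("pics/w4.png",im[:,:,::-1]); np.save("w4.npy",p,allow_pickle=True)
```

```text
shift [-1.04 -0.26 -0.5 ] turn [-0.2  0.7  0.1] xhead 18.66 down 1.0 q7 0.69 pos [ 0.5193 -0.391   0.2174] t 8.5 F [-0.7 -0.2  0.6] w 0.0852
```

View pics/w4.png

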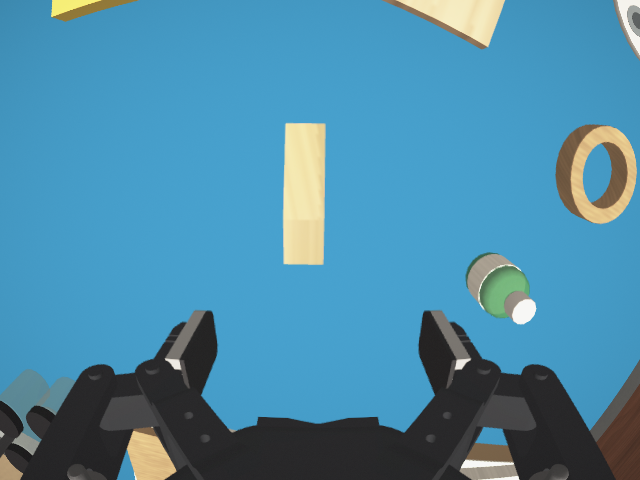

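The wedge's thin edge runs (285,124)–(325,124), its slope starts at row 219, and its tail end runs (283,264)–(324,264). The paint bottle, at (500,290), is a few centimetres to the right of the tail.

Run:
```python
from h import *
from cell import r
p=np.load("w4.npy",allow_pickle=True).item()
P={n:plane(p,uv,z,1) for n,uv,z in(("e1",(285.5,124),.002),("e2",(325.5,124),.002),("k1",(284,219),.024),("k2",(325,219),.024),("t1",(283.5,264),.024),("t2",(323.5,264.5),.024),("bottle",(482,272),.04))}
for k,v in P.items(): print(k,v.round(4))
e=(P["e1"]+P["e2"])/2; t=(P["t1"]+P["t2"])/2; d=(e-t)[:2]; L=np.linalg.norm(d); d/=L
h=np.degrees(np.arctan2(d[1],d[0])); g=(t[:2]+e[:2])/2-.034*d; print(L,h,g)
go(r.get_state(),[*g,.077],h-90)
```

```text
e1 [ 0.4723 -0.3201  0.002 ]
e2 [ 0.501  -0.3107  0.002 ]
k1 [ 0.494  -0.3856  0.024 ]
k2 [ 0.5224 -0.3761  0.024 ]
t1 [ 0.504  -0.4195  0.024 ]
t2 [ 0.533  -0.4101  0.024 ]
bottle [ 0.6494 -0.3721  0.04  ]
0.10435092851333187 107.77002516367084 [ 0.51294014 -0.39747346]
shift [-0.86 14.09 -0.45] turn [-0.1  0.9  0.1] xhead 18.71 down 1.0 q7 0.69 pos [ 0.5195 -0.3907  0.2179] t 8.55 F [0.7 0.5 0.7] w 0.0855
```

Call:
send_rows(series=[[[-0.8, 4, -0.4, 0, 0.9, 0, 1], [-0.9, 9, -0.4, 0, 0.9, 0, 1], [-0.9, 12, -0.4, 0, 0.9, 0, 1], [-0.9, 13.3, -0.4, 0, 0.9, 0, 1], [-0.9, 13.3, -0.4, 0, 0.9, 0, 1]]], grip_force=40)

```text
time_s: 9.18
eef_pos: [0.5116, -0.3991, 0.085]
tcp_rot: [-0.698, -0.109, 0.109, 0.699]
contact_force: [0.3, -0.0, 0.8]
grip_width: 0.0853
```

Call:
send_rows(series=[[[0, 0, 0, 0, 0, 0, 0.7], [0, 0, 0, 0, 0, 0, 0.4], [0, 0, 0, 0, 0, 0, 0.15], [0, 0, 0, 0, 0, 0, 0.15], [0, 0, 0, 0, 0, 0, 0.15]]])

```text
time_s: 9.8
eef_pos: [0.5114, -0.4007, 0.086]
tcp_rot: [0.699, 0.108, -0.108, -0.698]
contact_force: [-0.3, 0.6, 5.5]
grip_width: 0.0287
```

Call:
send_rows(series=[[[0, 0, 0, 0, 0, 0, 0.15], [0, 0, 0, 0, 0, 0, 0.15], [0, 0, 0, 0, 0, 0, 0.15]]])

```text
time_s: 10.18
eef_pos: [0.5114, -0.4007, 0.086]
tcp_rot: [0.699, 0.108, -0.108, -0.698]
contact_force: [-0.6, 0.9, 5.0]
grip_width: 0.0292
```

Run:
```python
from h import *
from cell import r
s=r.get_state()
u=np.array([.0523,.9986]); sq=np.array([.5376,.1297])
for d in(.25,): g=sq-d*u; go(s,[*g,.15],-3)
```

```text
shift [ 9.74 -6.43 26.36] turn [ 0.1 20.6  0.1] xhead 17.57 down 1.0 q7 0.63 pos [ 0.5114 -0.4007  0.086 ] t 10.175 F [-0.6  0.9  5. ] w 0.0292
```

Call:
send_rows(series=[[[0, -4, 0, 0, 0, 0, 0.15], [0.8, -7, 2.5, 0, 4, 0, 0.15], [2.5, -7, 7, 0, 10, 0, 0.15], [4.3, -7, 12, 0, 16, 0, 0.15], [6.2, -7, 17, 0, 20.6, 0, 0.15]]])

```text
time_s: 10.8
eef_pos: [0.5182, -0.2179, 0.1547]
tcp_rot: [-0.707, 0.02, -0.02, 0.707]
contact_force: [1.3, -0.1, -0.8]
grip_width: 0.0286
```

Run:
```python
from h import *
from cell import r
s=r.get_state()
u=np.array([.0523,.9986]); sq=np.array([.5376,.1297])
g=sq-.26*u; go(s,[*g,.0985],-3)
```

```text
shift [0.09 5.62 8.82] turn [-0.  -0.2 -0. ] xhead -3.22 down 1.0 q7 0.09 pos [ 0.5182 -0.2179  0.1547] t 10.8 F [ 1.3 -0.1 -0.8] w 0.0286
```

Call:
send_rows(series=[[[0, 0, 4, 0, -0.2, 0, 0.15], [0.1, 0, 8.8, 0, -0.2, 0, 0.15], [0.1, 3, 8.8, 0, -0.2, 0, 0.15], [0.1, 5, 8.8, 0, -0.2, 0, 0.15], [0.1, 5, 8.8, 0, -0.2, 0, 0.15]]])

```text
time_s: 11.42
eef_pos: [0.523, -0.1313, 0.1034]
tcp_rot: [-0.707, 0.019, -0.016, 0.707]
contact_force: [-0.4, 0.1, -0.0]
grip_width: 0.029
```

Run:
```python
from h import *
from cell import r
s=r.get_state(); p=r.camera_params("wrist"); im=r.capture("wrist")
u=np.array([.0523,.9986]); sq=np.array([.5376,.1297])
g=sq-.26*u; go(s,[*g,.0985],-3)
cv2.imwrite("pics/w5.png",im[:,:,::-1]); np.save("w5.npy",p,allow_pickle=True)
```

```text
shift [0.1  0.49 0.14] turn [-0.   0.2 -0.2] xhead -2.8 down 1.0 q7 -0.07 pos [ 0.523  -0.1313  0.1034] t 11.425 F [-0.4  0.1 -0. ] w 0.029
```

View pics/w5.png

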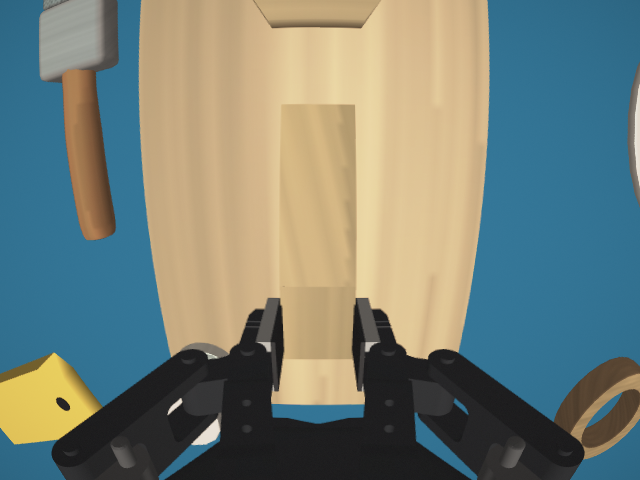

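The held wedge is straight. Its thin edge runs (281,104)–(355,104) and is centred on the sign's bevelled end, which runs (272,27)–(362,27).

Run:
```python
from h import *
p=np.load("w5.npy",allow_pickle=True).item()
P={n:plane(p,uv,z,1) for n,uv,z in(("tipA",(281,104),.0194),("tipB",(355.5,104),.0194),("endA",(272,27),.034),("endB",(361.5,27),.034),("kA",(280,287),.0414),("kB",(356,287),.0414))}
for k,v in P.items(): print(k,v.round(4))
```

```text
tipA [ 0.5139 -0.0407  0.0194]
tipB [ 0.5441 -0.0421  0.0194]
endA [ 0.5134 -0.0115  0.034 ]
endB [ 0.5463 -0.0132  0.034 ]
kA [ 0.5107 -0.1108  0.0414]
kB [ 0.5403 -0.1122  0.0414]
```

Call:
send_rows(series=[[[0.1, 0.3, 0.1, 0, 0.1, 0, 0.15], [0.1, 0.5, 0.1, 0, 0.1, 0, 0.15], [0.1, 0.55, 0.1, 0, 0.1, 0, 0.15], [0.1, 0.55, 0.1, 0, 0.1, 0, 0.15]]])

```text
time_s: 11.98
eef_pos: [0.5253, -0.1309, 0.0996]
tcp_rot: [0.707, -0.018, 0.018, -0.707]
contact_force: [-0.3, 0.5, -0.8]
grip_width: 0.029
```

Call:
send_rows(series=[[[-0.1, 0.1, 0, 0, 0, 0, 0.15], [-0.1, 0.2, 0, 0, 0, 0, 0.15], [-0.1, 0.2, 0, 0, 0, 0, 0.15]]])

```text
time_s: 12.35
eef_pos: [0.5241, -0.1307, 0.0979]
tcp_rot: [0.707, -0.018, 0.018, -0.707]
contact_force: [-1.5, 0.5, 4.4]
grip_width: 0.0289
```

Call:
send_rows(series=[[[0, -0.03, 1, 0, 0, 0, 0.15], [0, -0.03, 2.2, 0, 0, 0, 0.15], [0, -0.03, 3.4, 0, 0, 0, 0.15], [0, -0.03, 4.5, 0, 0, 0, 0.15], [0, -0.03, 4.5, 0, 0, 0, 0.15]]])

```text
time_s: 12.98
eef_pos: [0.527, -0.0831, 0.0979]
tcp_rot: [-0.706, 0.017, -0.017, 0.708]
contact_force: [0.6, 1.8, 4.4]
grip_width: 0.0287
```

Call:
send_rows(series=[[[0, 0, 0.2, 0, 0, 0, 0.15], [0, 0, 0.5, 0, 0, 0, 0.15], [0, 0, 0.8, 0, 0, 0, 0.15], [0, 0, 1.0, 0, 0, 0, 0.15], [0, 0, 1.0, 0, 0, 0, 0.15]]])

```text
time_s: 13.6
eef_pos: [0.5269, -0.0796, 0.0979]
tcp_rot: [0.708, -0.019, 0.019, -0.705]
contact_force: [0.3, -5.7, 4.7]
grip_width: 0.0288
```

Run:
```python
from h import *
from cell import r
s=r.get_state(); p=r.camera_params("wrist"); im=r.capture("wrist"); sc=r.capture("scene")
go(s,[.5277,-.067,.098],-3)
cv2.imwrite("pics/w6f.png",im[:,:,::-1]); np.save("w6.npy",p,allow_pickle=True); cv2.imwrite("pics/s6f.png",sc[:,:,::-1])
a=cv2.resize(im[80:260,200:440,::-1],(800,600),interpolation=cv2.INTER_CUBIC)[:300]
b=cv2.resize(sc[190:300,240:420,::-1],(800,488),interpolation=cv2.INTER_CUBIC)[94:394]
cv2.imwrite("pics/c6.png",np.vstack([cv2.resize(im[0:180,160:480,::-1],(533,300)),b[:,133:666]]))
```

```text
shift [ 0.01 -0.01  1.26] turn [ 0.3 -0.2  0. ] xhead -3.15 down 1.0 q7 -0.17 pos [ 0.5269 -0.0796  0.0979] t 13.6 F [ 0.3 -5.7  4.7] w 0.0288
```

View pics/c6.png

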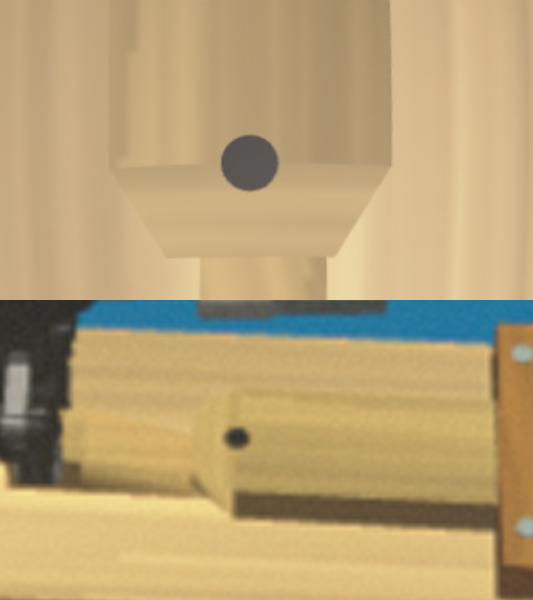

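Call:
send_rows(series=[[[0, 0, 0.2, 0, 0, 0, 0.15], [0, 0, 0.4, 0, 0, 0, 0.15], [0, 0, 0.6, 0, 0, 0, 0.15], [0, 0, 0.6, 0, 0, 0, 0.15]]])

```text
time_s: 14.2
eef_pos: [0.5272, -0.0732, 0.0979]
tcp_rot: [0.708, -0.019, 0.019, -0.705]
contact_force: [-0.1, -5.2, 5.8]
grip_width: 0.0289
```

Call:
send_rows(series=[[[0, 0, 0.2, 0, 0, 0, 0.15], [0, 0, 0.4, 0, 0, 0, 0.15], [0, 0, 0.4, 0, 0, 0, 0.15]]])

```text
time_s: 14.58
eef_pos: [0.5274, -0.0693, 0.0979]
tcp_rot: [0.708, -0.019, 0.019, -0.705]
contact_force: [-0.3, -6.0, 5.2]
grip_width: 0.029
```

Run:
```python
from h import *
from cell import r
s=r.get_state(); p=r.camera_params("wrist"); im=r.capture("wrist"); sc=r.capture("scene")
print(s["eef_pos"],s["contact_force"],p["position"])
cv2.imwrite("pics/w7f.png",im[:,:,::-1]); np.save("w7.npy",p,allow_pickle=True); cv2.imwrite("pics/s7f.png",sc[:,:,::-1])
b=cv2.resize(sc[205:275,250:390,::-1],(600,300),interpolation=cv2.INTER_CUBIC)
cv2.imwrite("pics/c7.png",np.vstack([cv2.resize(im[40:200,160:480,::-1],(600,300),interpolation=cv2.INTER_CUBIC),b]))
```

```text
[ 0.52744084 -0.06927959  0.09792747] [-0.28990822 -6.00829268  5.22041445] [0.53335162 0.01195536 0.16710533]
```

View pics/c7.png

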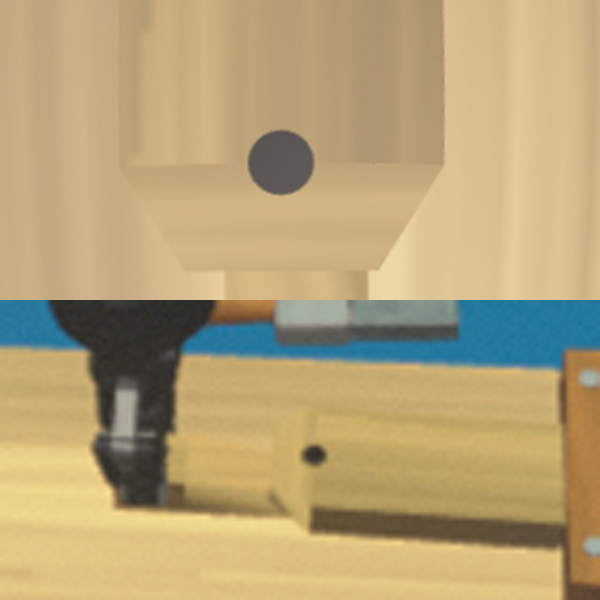

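```bash
cat > lift.py <<'E'
from h import *
from scipy.optimize import brentq
def lift(n):
    p=np.load(f"w{n}.npy",allow_pickle=True).item(); g=cv2.GaussianBlur(cv2.imread(f"pics/w{n}f.png"),(0,0),1.2).astype(float).sum(2)
    out=[]
    for v in range(8,(96 if n==6 else 124),6):
        e=[]
        for lo,hi in((212,250),(370,408)):
            d=abs(np.diff(g[v-2:v+3].mean(0)))[lo:hi]; k=int(d.argmax()); a=d[max(k-2,0):k+3]; e.append(lo+.5+(np.arange(len(a))+max(k-2,0))@a/a.sum())
        f=lambda z:np.linalg.norm(plane(p,(e[0],v),z,1)-plane(p,(e[1],v),z,1))-.06
        z=brentq(f,.0,.08); out.append((v,round(e[0],1),round(e[1],1),round(plane(p,(e[0],v),z,1)[1],4),round(z,4)))
    return out
for n in(6,7):
    print(n)
    for o in lift(n): print(*o)
E
python3 lift.py
```

```text
6
8 243.3 393.8 0.0524 0.0181
14 242.5 393.9 0.0495 0.0188
20 242.5 394.2 0.0468 0.0189
26 242.5 394.3 0.0442 0.0189
32 224.6 394.5 0.0382 0.0349
38 224.7 394.5 0.0359 0.0348
44 224.7 394.5 0.0337 0.0347
50 224.6 394.6 0.0314 0.0348
56 224.5 394.7 0.0291 0.0348
62 224.6 394.8 0.0269 0.0348
68 224.5 394.8 0.0246 0.0349
74 224.6 394.8 0.0224 0.0349
80 224.6 394.8 0.0202 0.0349
86 224.9 394.8 0.018 0.0347
92 224.9 394.8 0.0158 0.0349
7
8 242.3 394.9 0.062 0.0203
14 223.6 395.3 0.055 0.037
20 223.5 395.5 0.0527 0.0371
26 241.4 395.6 0.054 0.0212
32 240.6 395.8 0.0512 0.022
38 241.3 395.8 0.0489 0.0213
44 240.6 396.2 0.0462 0.0222
50 241.4 396.3 0.0438 0.0215
56 223.0 396.3 0.039 0.0375
62 222.7 396.4 0.0368 0.0377
68 222.6 396.5 0.0346 0.0379
74 222.5 396.5 0.0324 0.038
80 222.6 396.6 0.0302 0.0379
86 222.6 396.6 0.028 0.0381
92 222.6 396.6 0.0259 0.0381
98 222.6 396.6 0.0237 0.0383
104 222.6 396.6 0.0216 0.0384
110 222.8 396.6 0.0195 0.0384
116 222.7 396.6 0.0174 0.0387
122 223.1 396.5 0.0152 0.0386
```

Call:
send_rows(series=[[[0, 0, 0.2, 0, 0, 0, 0.15], [0, 0, 0.4, 0, 0, 0, 0.15], [0, 0, 0.6, 0, 0, 0, 0.15], [0, 0, 0.6, 0, 0, 0, 0.15]]])

```text
time_s: 15.18
eef_pos: [0.5278, -0.0632, 0.0979]
tcp_rot: [0.708, -0.019, 0.019, -0.705]
contact_force: [0.1, -4.2, 5.1]
grip_width: 0.029
```

```bash
sed -i 's/for n in(6,7)/for n in(8,)/' lift.py
python3 - <<'E'
from h import *
from cell import r
s=r.get_state(); p=r.camera_params("wrist"); im=r.capture("wrist"); sc=r.capture("scene")
cv2.imwrite("pics/w8f.png",im[:,:,::-1]); np.save("w8.npy",p,allow_pickle=True); cv2.imwrite("pics/s8f.png",sc[:,:,::-1])
E
python3 lift.py | tail -9
```

```text
74 221.5 397.3 0.0382 0.0393
80 233.7 397.4 0.0369 0.0296
86 221.6 397.5 0.0339 0.0395
92 221.5 397.5 0.0318 0.0397
98 221.7 397.5 0.0297 0.0397
104 221.6 397.5 0.0276 0.0399
110 221.6 397.5 0.0254 0.04
116 221.6 397.5 0.0233 0.0402
122 221.7 397.5 0.0213 0.0403
```

Call:
send_rows(series=[[[0, 0, 0, 0, 0, 0, 0.15], [0, 0, 0, 0, 0, 0, 0.15], [0, 0, 0, 0, 0, 0, 0.15], [0, 0, 0, 0, 0, 0, 0.15]]])

```text
time_s: 15.78
eef_pos: [0.5277, -0.0633, 0.0979]
tcp_rot: [0.708, -0.019, 0.019, -0.705]
contact_force: [-0.5, -5.7, 5.0]
grip_width: 0.029
```

```bash
python3 - <<'E'
from h import *
from cell import r
s=r.get_state(); p=r.camera_params("wrist"); im=r.capture("wrist"); sc=r.capture("scene")
cv2.imwrite("pics/w8f.png",im[:,:,::-1]); np.save("w8.npy",p,allow_pickle=True)
cv2.imwrite("pics/fin.png",np.vstack([cv2.resize(sc[190:300,200:420,::-1],(600,300),interpolation=cv2.INTER_CUBIC),cv2.resize(sc[120:420,60:560,::-1],(500,300))[:,:].repeat(1,1) if 0 else cv2.resize(sc[120:420,60:560,::-1],(600,300))]))
E
python3 lift.py | tail -4
```

```text
104 221.6 397.5 0.0276 0.0399
110 221.7 397.5 0.0254 0.04
116 221.7 397.5 0.0233 0.0402
122 221.7 397.5 0.0213 0.0403
```

View pics/fin.png

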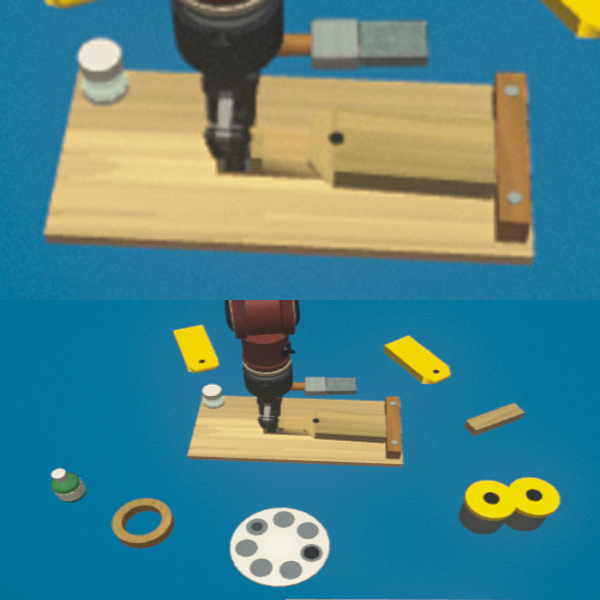

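The sign is against the bar with its holed end (335,137) raised on the wedge. The gripper (235,150) holds only the wedge tail, and everything else looks undisturbed.

```bash
python3 -c "
from cell import r
print(r.close_job())"
```

```text
the job is handed in; nothing more can be done
None
```

The job is done and handed in at about 16 s of the 54 s allowed. I turned the wooden sign, set its square end against the stop bar and let go. I then gripped the wedge by its tail and slid it along the board, thin edge first, under the bevelled end.

**Last checks**
- **Lift:** about 5.9 mm, worked out from the sign's apparent width in the wrist camera. The reading stayed the same after a half-second hold. The tilt measured directly at the 4 mm stage implied about 5 mm, so the lift is good to roughly 1 mm.
- **Sign against the bar:** measured within about 0.3° of square and within a few mm of the bar's middle. I took that measurement before the wedge went in. Afterwards I only saw in the scene view that it still looked seated.
- **Clearance:** the fingers are about 4 cm from the sign and hold only the wedge. The wedge is lightly pressed on the board, with about 5 N downwards and 6 N along it.
- **Other objects:** the ones visible in the final picture look undisturbed.
- **Picture budget:** I viewed 11 pictures, one over, for this final check.

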